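# Set the snap-off gap of a stencil printer with a wedge

## Robot

A 6-joint arm with a two-finger parallel gripper is mounted at the origin on a cart in front of the work surface, level with it; the furniture and walls round the work are solid. World frame = base frame: x ahead of the robot, y to its left, z up, the work surface at z = 0. Lengths are in mm, angles in rad, forces in N, time in s.
With the tool pointing down it reaches from about 275 to 1000 mm from the base axis. Payload 8.4 kg.
Tool frame: the origin (TCP) lies at the very end of the fingers, on their centre line; the grasp point (between the pads) lies 19 mm behind it (r.tcp_to_grasp is the distance from the TCP to the grasp point, in mm); z points along the fingers, y is the line along which they close (so a half turn about z gives the same grasp; the last joint's range is limited). The gripper opens to 85 mm and grips with 20 to 120 N. Pads are 22 mm wide; open, the fingers measure 114 mm over their backs; the gripper's body (76 mm by 85 mm) begins 54 mm behind the grasp point. The pads swing forward as they close: fully open they stand 13 mm farther back than shut.
Start: joints at [-1.166, 0.353, 1.633, -0, 1.155, -0.002], TCP at [247.294, -573.998, 231.281] pointing down, gripper open.
Joint ranges: [-2.63, 2.63], [-0.92, 2.1], [0.06, 2.66], [-1.3, 4.44], [0, 2.69], [-3.02, 3.02]. Speed limits (rad/s): [2.22, 2.22, 2.79, 3.14, 3.14, 3.14].

## Interface

Orientations are given as [roll, pitch, yaw] about the fixed x, y, z axes, in that order (R = Rz(yaw) Ry(pitch) Rx(roll)).
In Python, from rig import r gives the robot as it stands. The module is installed in compiled form; this text tells all that it offers.
- The arm moves only by the tool play_rows, never from a script. Its argument "rows" is a list of rows, each an object with "dp": the shift along the tool's x, y, z in units of 40 mm (1.0 is 40 mm), a list of three; "turn": the turn, a rotation vector about the tool's x, y, z in units of 6 degrees (1.0 is 6 degrees), a list of three; "fingers": the closure, from 0 (fully open) to 1 (shut). In form: [{"dp": [tx, ty, tz], "turn": [wx, wy, wz], "fingers": fingers}, ...]. A call has 1 to 5 rows; each row shifts and turns the commanded pose from where the row before left it, along the tool's axes as they then stand; what a row does not reach is not made up. A row lasts 1/12 s, in which the tool goes at most 41.7 mm and 7.16 degrees, less where a joint would pass 70% of its speed; a pose out of reach is approached as far as the arm can. A call is refused whole if a number of a shift passes 1 or a number of a turn 1, either way. A call with a gripper value outside its range is refused whole. The fingers move at their own pace and stop on an object; "force" is the grip in N (left out, the last holds). Time passes only in rows, so rows that do not move let the fingers close. It gives the time, the measured TCP pose, the force, the opening and the grip force at its end, in the units of the state.
- r.sense(): the state, without advancing time (a new reading comes with each control period).
- r.grab_frame(name): name is "scene" or "top"; returns a dict with "pixels" (400x640x3 uint8, red, green, blue), "fx", "fy", "cx", "cy" (pixels), "dist" ([k1, k2, p1, p2, k3] as OpenCV has them; the pictures are not rectified), "pose" (4x4, takes a point from camera to world coordinates). Camera axes: x right, y down, z forward; pixel columns grow to the right and rows downward; lengths in mm; the calibration is good to about 2 mm. A picture is of the moment at which its call begins. There is no depth.
- r.sign_off(): hands the job in; it is judged then, once.
The state is a dict: "clock": time; "qpos": joint angles; "qvel": joint speeds; "joint_efforts": joint torques, N m; "eef_pos": TCP position; "tcp_rot": TCP orientation; "contact_force": force on the tool from outside, world axes, zero at the start; "wrist_torque": the same for the moment, N m; "opening": opening from 0.0 (shut) to 1.0 (fully open); "grasp_force": force on a finger pad.
Only numpy, scipy, OpenCV 4.12 (cv2) and the standard library are available. Lean on these libraries where they do the work, as an engineer would, in place of code of your own. Each camera call takes 0.05 s, during which the arm holds its last target. There are 200 camera calls.

## Task

Set the snap-off gap of the stencil printer: pull the frame-lock knob at its front right out until it clicks and stays out, then grip the loose steel wedge by its raised heel, lay it flat on the printer's front ledge and slide it straight in under the middle of the stencil frame's front rail until the rail just lifts off its rest buttons, a gap of two to three millimetres. Finish still gripping the wedge and holding it there, so that it alone carries the frame while I tighten the hinge clamps; do not touch the frame with the hand, and leave the jar, the little circuit board and the squeegee where they are.

Things in the scene. Friction and masses are not known exactly. Their poses are not given: they have to be found in the camera images.
- printer: stencil printer, fixed to the bench: grey base plate 250 (x) x 230 (y) mm, flat top 14 mm above the bench. Origin: bench level under the plate's middle; x from its front (knob, ledge) to its back (hinge), y left, z up. Front ledge: bare strip of the plate, x -125 to -80 mm. On it at the right the lock housing: x -125 to -98, y -99 to -71 mm, top 48 mm. Hinge clamps at the back: 69 mm high.
- frame: stencil frame, 185 x 210 mm, aluminium bar 25 mm wide, 22 mm high, with a steel stencil; 0.5 to 0.8 kg. Swings up on a hinge along its back edge. Origin: middle of its front rail, at rest at (-67.5, 0, 31) mm in the printer's frame; axes as the printer's. At rest the rail lies on two buttons (y +-92 mm), 6 mm above the ledge, top 42 mm above the bench; 2 to 4 N lift it. Can't rise while locked.
- frame_lip (a point): middle of the lower front edge of the frame's front rail; in the printer's frame at (-80, 0, 20) mm while the frame rests on its buttons; its height above that is the gap.
- lock_knob (a joint): travel of the frame lock in m: 0 = home (its pin is in the front rail, frame locked), 0.015 = out, against the stop. A sprung ball makes it snap over a hump at 7.5 mm: about 8 N to pull; past 12 mm it stays out by itself.
- lock_grip (a point): centre of the lock's black knob, a cylinder 22 mm in diameter and 22 mm long with its axis along the printer's x, 31 mm above the bench. Home, it is at (-151, -85, 31) mm in the printer's frame, overhanging the bare bench in front of the base plate, 15 mm between knob and housing. It pulls out along the printer's -x.
- wedge: loose wedge, 105 x 26 x 36 mm, 0.12 kg, flat on the bench at the start. Origin on its underside below the middle of the heel; x to the thin tip, z up. Heel (grip it across y): x -15 to 15 mm, 26 mm wide, 36 mm high, upper part black. From x = 15 mm it tapers evenly, 1 in 6, from 14.5 mm thick to 2 mm at the tip, x = 90 mm.
- wedge_tip (a point): middle of the tip's lower edge, 90 mm from the wedge's origin along its x. Slid in flat on the ledge, the wedge meets the rail when its tip is 24 mm behind the rail's front edge (wedge origin 66 mm in front of that edge); each further 6 mm lifts the rail 1 mm.
- paste_jar: bystander: small jar, 34 mm in diameter, 43 mm high; origin at the centre of its underside.
- module_1: bystander: small circuit board, 26 x 50 x 12 mm; origin at the centre of its underside.
- squeegee: bystander: squeegee with a wooden grip and a steel blade, lying flat, 120 x 52 x 18 mm; origin at its underside, 3 mm from its middle.
Things that resemble listed ones, but are neither listed nor needed, are in the scene too. What is shaped like the wedge but orange or purple is not meant.

How it is judged:
By the outcome, as a careful person would: the job done as asked, in the order asked, and still so for the second after the job is handed in, while the arm keeps its last pose, push and grip.
It also fails if it takes over 48 s, if anything falls off the work surface, if the arm or the gripper's body presses on something with over 40 N, if the wrist force passes 120 N, or if a joint passes its speed limit or range.

## Working session

There is one attempt and no reset: what is moved stays moved. The work goes in short steps, Python scripts to look and compute and a tool call to move; the robot and the scene stay as the last step left them, time stands still between calls to the robot, and variables do not carry over. Pictures are saved under pics/ and viewed, at most 10 in all, crops included, and the job is handed in when it is done.

Besides the shell and the picture viewer there is one more tool, called after "Call:" by a JSON object that holds its "api" and its "payload". play_rows: Moves the arm, as the interface text tells. Its arguments: {"type":"object","properties":{"rows":{"type":"array"},"force":{"type":"number"}},"required":["rows"]}

```bash
mkdir -p pics
cat > h.py <<'E'
from rig import r
import numpy as np, cv2
def grab(n):
    f=r.grab_frame(n); f['K']=np.array([[f['fx'],0,f['cx']],[0,f['fy'],f['cy']],[0,0,1.]]); f['d']=np.array(f['dist'],float); f['pose']=np.array(f['pose'],float); return f
def save(f,name,crop=None,s=1):
    im=f['pixels'][:,:,::-1]
    if crop: x0,y0,x1,y1=crop; im=im[y0:y1,x0:x1]
    cv2.imwrite('pics/'+name,cv2.resize(im,None,fx=s,fy=s,interpolation=cv2.INTER_CUBIC))
def ray(f,px):
    u=cv2.undistortPoints(np.array(px,float).reshape(-1,1,2),f['K'],f['d']).reshape(-1,2)
    d=np.c_[u,np.ones(len(u))]@f['pose'][:3,:3].T
    return f['pose'][:3,3],d
def onz(f,px,z):
    o,d=ray(f,px); z=np.broadcast_to(np.asarray(z,float),len(d)); return o+d*((z-o[2])/d[:,2])[:,None]
def proj(f,P):
    T=np.linalg.inv(f['pose']); rv,_=cv2.Rodrigues(T[:3,:3])
    return cv2.projectPoints(np.array(P,float).reshape(-1,1,3),rv,T[:3,3],f['K'],f['d'])[0].reshape(-1,2)
E
python3 - <<'E'
from h import *
for n in('scene','top'):
    f=grab(n); save(f,n+'0.png'); print(n,f['pose'].round(2).tolist(),f['fx'])
    np.save(n+'.npy',f['pixels'])
print(r.sense())
E
```

```text
scene [[-0.86, -0.39, 0.34, 93.86], [-0.52, 0.63, -0.58, 676.11], [0.01, -0.67, -0.74, 1074.35], [0.0, 0.0, 0.0, 1.0]] 508.42769474125305
top [[0.01, -0.99, 0.16, 395.18], [-1.0, -0.01, -0.0, -120.02], [0.01, -0.16, -0.99, 1209.94], [0.0, 0.0, 0.0, 1.0]] 443.62395782825797
{'clock': 0.1, 'qpos': array([-1.16638037e+00,  3.53571951e-01,  1.63406794e+00,  1.74917141e-05,
        1.15519281e+00, -2.42588760e-03]), 'qvel': array([ 0.00134937, -0.00022577, -0.00097938,  0.00032542, -0.00164882,
        0.00113213]), 'joint_efforts': array([ 2.87229459e-04, -6.06356478e+01, -3.42822361e+01, -6.68237476e-05,
        4.08645239e-03,  2.01011295e-05]), 'eef_pos': array([ 247.14055004, -573.59391167,  230.63758729]), 'tcp_rot': array([-3.14035265e+00, -1.90020948e-05,  4.06834762e-01]), 'contact_force': array([-0.08509302, -0.36639515,  0.31929357]), 'wrist_torque': array([-0.03738522, -0.02121237, -0.04577916]), 'grasp_force': 0.0, 'opening': 0.9960332914634741}
```

View pics/scene0.png

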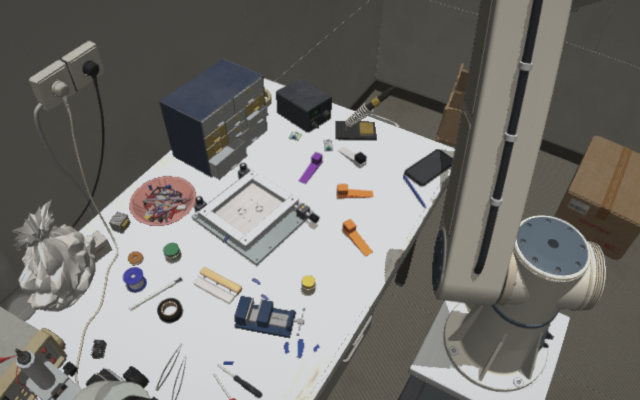

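View pics/top0.png

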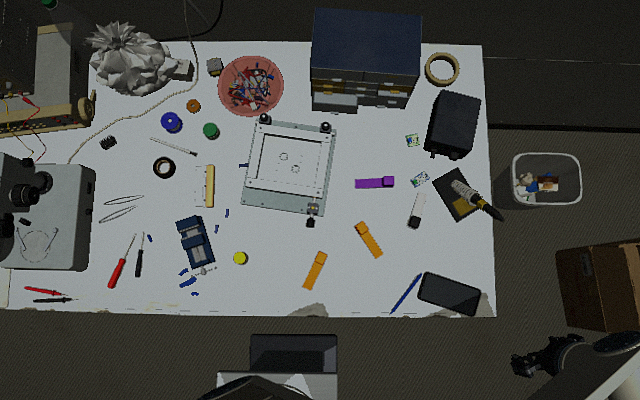

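Scene: the printer is at top-view pixel (290,167), with its black knob at (310,222). Wedge candidates in the top view: steel with black heel (415,210), orange (367,240) and (315,270), purple (375,183). I choose the steel one at (415,210) and check it in a close crop.

Run:
```python
from h import *
f=dict(pixels=np.load('top.npy')); 
a=f['pixels'][105:245,235:345]; b=f['pixels'][170:245,385:445]
a=cv2.resize(a,None,fx=4,fy=4,interpolation=cv2.INTER_CUBIC); b=cv2.resize(b,(360,450),interpolation=cv2.INTER_CUBIC)
c=np.zeros((560,800,3),np.uint8); c[:,:440]=a; c[:450,440:]=b
cv2.imwrite('pics/crop1.png',c[:,:,::-1])
```

```text
(no output)
```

View pics/crop1.png

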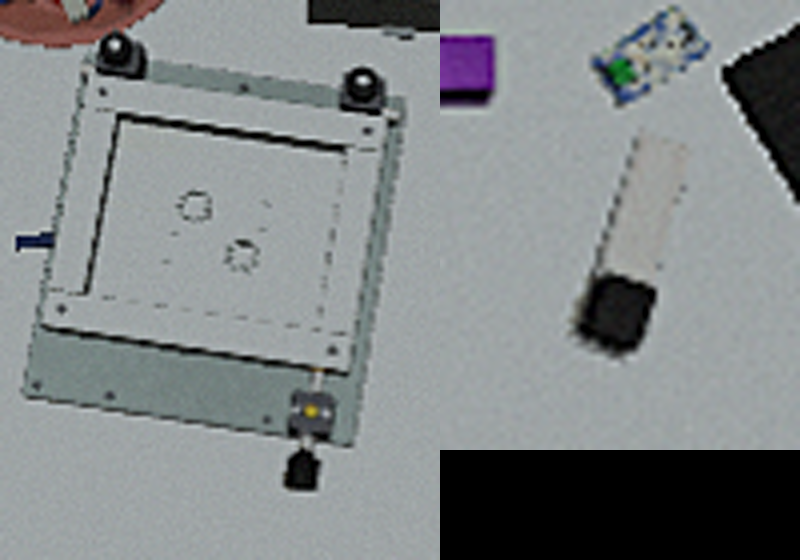

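The crop confirms the steel wedge: black heel at about (414,222) and tip up at about (422,193). The plate's corners lie near (241,204), (323,216), (336,129) and (256,120), and the knob near (310,222). Now I measure them.

```bash
cat > m.py <<'E'
from h import *
f=grab('top'); im=f['pixels'].astype(int)
def blob(mask,x0,y0,x1,y1):
    m=np.zeros(mask.shape,np.uint8); m[y0:y1,x0:x1]=mask[y0:y1,x0:x1]
    n,l,s,c=cv2.connectedComponentsWithStats(m); i=1+np.argmax(s[1:,4]); return c[i],s[i],(l==i).astype(np.uint8)
E
python3 - <<'E'
from m import *
C=[(241.25,203.75),(323,216.25),(335.75,129.5),(256,120)]
P=onz(f,np.array(C)-.5,14)[:,:2]; print(P.round(1))
print('edges',[np.linalg.norm(P[i]-P[(i+1)%4]).round(1) for i in range(4)])
M=np.array([(-125,115),(-125,-115),(125,-115),(125,115)],float)
mc=P.mean(0); U,S,V=np.linalg.svd(M.T@(P-mc)); R=(U@V).T; yaw=np.arctan2(R[1,0],R[0,0]); print('printer',mc,yaw, 'res',(P-mc-M@R.T).round(1).tolist())
dark=im.max(2)<60
c,s,_=blob(dark,298,212,322,232); print('knob px',c,s,onz(f,[c],31).round(1), 'pred',mc+R@[-151,-85])
print('lip pred',mc+R@[-80,0])
c,s,m=blob(dark,400,212,428,235); print('heel px',c,s)
hp=onz(f,[c],33)[0]; print('heel',hp.round(1))
# tip corners in crop px
t=np.array([(640,133),(687,147)]); t=np.c_[(t[:,0]-440)/6+385,t[:,1]/6+170]-.5
T=onz(f,t,2); print('tip',T.round(1),np.linalg.norm(T[0]-T[1])); tm=T.mean(0); d=tm-hp; print('len',np.hypot(d[0],d[1]),'yaw',np.arctan2(d[1],d[0]))
E
```

```text
[[ 599.2  107.9]
 [ 567.1 -116.5]
 [ 814.5 -149.7]
 [ 840.5   76.5]]
edges [np.float64(226.7), np.float64(249.6), np.float64(227.7), np.float64(243.3)]
printer [705.32878921 -20.41843848] -0.12993871935223442 res [[2.9, -1.9], [0.6, 1.8], [0.1, 1.0], [-3.7, -0.9]]
knob px [309.95522388 222.44776119] [306 217   9  11  67] [[546.2 -83.1  31. ]] pred [544.58800679 -85.13629433]
lip pred [626.00320234 -10.05256818]
heel px [414.         221.67768595] [408 216  13  13 121]
heel [ 550.9 -362.5   33. ]
tip [[ 639.5 -381.5    2. ]
 [ 633.1 -403.4    2. ]] 22.781127413251077
len 90.51221909025229 yaw -0.33722498737463746
```

Call:
{"api": "play_rows", "payload": {"rows": [{"dp": [0,0,0.3],"turn": [0,0,1],"fingers": 0},{"dp": [0,0,0.3],"turn": [0,0,1],"fingers": 0},{"dp": [0,0,0.3],"turn": [0,0,1],"fingers": 0},{"dp": [0,0,0.3],"turn": [0,0,1],"fingers": 0.2},{"dp": [0,0,0.3],"turn": [0,0,1],"fingers": 0.3}], "force": 60}}

```text
clock: 0.57
eef_pos: [247.2, -573.8, 170.5]
tcp_rot: [-3.141, 0.0, -0.122]
contact_force: [-1.5, -0.7, 0.4]
opening: 0.747
grasp_force: 0.0
```

Call:
{"api": "play_rows", "payload": {"rows": [{"dp": [0.4,-0.9,0],"turn": [0,0,0.16],"fingers": 0.3},{"dp": [0.4,-0.9,0],"turn": [0,0,0],"fingers": 0.3},{"dp": [0.4,-0.9,0],"turn": [0,0,0],"fingers": 0.3},{"dp": [0.4,-0.9,0],"turn": [0,0,0],"fingers": 0.3},{"dp": [0.4,-0.9,0],"turn": [0,0,0],"fingers": 0.3}]}}

```text
clock: 0.98
eef_pos: [350.4, -404.2, 171.1]
tcp_rot: [-3.141, 0.0, -0.134]
contact_force: [1.0, -0.0, 0.1]
opening: 0.697
grasp_force: 0.0
```

Call:
{"api": "play_rows", "payload": {"rows": [{"dp": [0.4,-0.9,0],"turn": [0,0,0],"fingers": 0.3},{"dp": [0.4,-0.9,0],"turn": [0,0,0],"fingers": 0.3},{"dp": [0.4,-0.9,0],"turn": [0,0,0],"fingers": 0.3},{"dp": [0.4,-0.9,0],"turn": [0,0,0],"fingers": 0.3},{"dp": [0.4,-0.9,0],"turn": [0,0,0],"fingers": 0.3}]}}

```text
clock: 1.4
eef_pos: [453.8, -236.4, 171.3]
tcp_rot: [3.142, -0.0, -0.134]
contact_force: [1.1, -0.7, -0.1]
opening: 0.701
grasp_force: 0.0
```

Call:
{"api": "play_rows", "payload": {"rows": [{"dp": [0.35,-0.82,0.2],"turn": [0,0,0],"fingers": 0.3},{"dp": [0.35,-0.82,0.2],"turn": [0,0,0],"fingers": 0.3},{"dp": [0.35,-0.82,0.2],"turn": [0,0,0],"fingers": 0.3},{"dp": [0.35,-0.82,0.2],"turn": [0,0,0],"fingers": 0.3},{"dp": [0.35,-0.82,0.2],"turn": [0,0,0],"fingers": 0.3}]}}

```text
clock: 1.82
eef_pos: [545.0, -83.2, 130.8]
tcp_rot: [3.142, 0.0, -0.133]
contact_force: [0.4, -0.4, 0.1]
opening: 0.699
grasp_force: 0.0
```

Call:
{"api": "play_rows", "payload": {"rows": [{"dp": [0,0,0.5],"turn": [0,0,0],"fingers": 0.4},{"dp": [0,0,0.5],"turn": [0,0,0],"fingers": 0.4},{"dp": [0,0,0],"turn": [0,0,0],"fingers": 0.4}]}}

```text
clock: 2.07
eef_pos: [542.2, -83.7, 88.0]
tcp_rot: [-3.141, 0.006, -0.132]
contact_force: [-1.3, -0.3, -0.6]
opening: 0.597
grasp_force: 0.0
```

Run:
```python
from h import *
a=grab('scene'); b=grab('top')
print(r.sense()['eef_pos'], proj(a,[[545,-84,31]]),proj(b,[[545,-84,31]]))
A=cv2.resize(a['pixels'][170:270,240:340],(400,400),interpolation=3); B=cv2.resize(b['pixels'][170:270,260:360],(400,400),interpolation=3)
cv2.imwrite('pics/k1.png',np.hstack([A,B])[:,:,::-1])
```

```text
[543.76820671 -84.87368849  90.86569097] [[314.35248903 217.56071597]] [[310.26680405 222.88734945]]
```

View pics/k1.png

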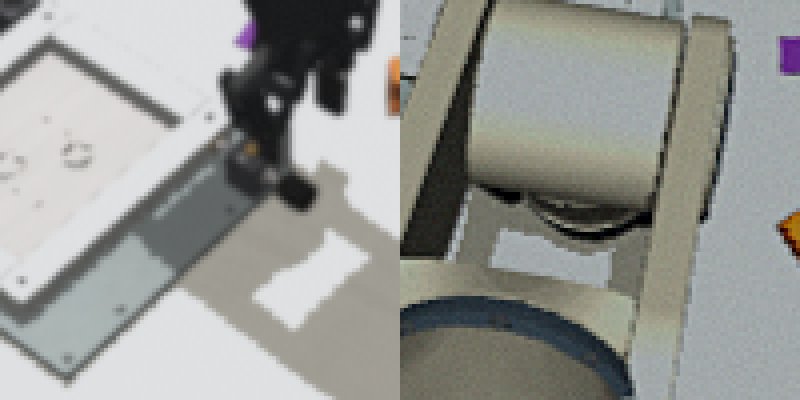

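The scene crop shows the knob at about (314,217), which matches the projection of the measured point; the fingers are above it. I descend, with the last part slow.

Call:
{"api": "play_rows", "payload": {"rows": [{"dp": [0,0,0.5],"turn": [0,0,0],"fingers": 0.4},{"dp": [0,0,0.5],"turn": [0,0,0],"fingers": 0.4},{"dp": [0,0,0.5],"turn": [0,0,0],"fingers": 0.4},{"dp": [0,0,0.4],"turn": [0,0,0],"fingers": 0.4},{"dp": [0,0,0],"turn": [0,0,0],"fingers": 0.4}]}}

```text
clock: 2.58
eef_pos: [543.3, -85.4, 14.1]
tcp_rot: [-3.142, 0.003, -0.135]
contact_force: [-1.2, -0.1, 0.1]
opening: 0.599
grasp_force: 0.0
```

Call:
{"api": "play_rows", "payload": {"rows": [{"dp": [0,0,0],"turn": [0,0,0],"fingers": 0.7},{"dp": [0,0,0],"turn": [0,0,0],"fingers": 1},{"dp": [0,0,0],"turn": [0,0,0],"fingers": 1},{"dp": [0,0,0],"turn": [0,0,0],"fingers": 1},{"dp": [0,0,0],"turn": [0,0,0],"fingers": 1}]}}

```text
clock: 3.0
eef_pos: [545.7, -84.0, 17.2]
tcp_rot: [-3.14, -0.003, -0.135]
contact_force: [0.4, 9.8, 4.3]
opening: 0.233
grasp_force: 58.6
```

Call:
{"api": "play_rows", "payload": {"rows": [{"dp": [-0.1,0,0],"turn": [0,0,0],"fingers": 1},{"dp": [-0.1,0,0],"turn": [0,0,0],"fingers": 1},{"dp": [-0.1,0,0],"turn": [0,0,0],"fingers": 1},{"dp": [-0.1,0,0],"turn": [0,0,0],"fingers": 1},{"dp": [0,0,0],"turn": [0,0,0],"fingers": 1}]}}

```text
clock: 3.42
eef_pos: [530.9, -81.9, 17.3]
tcp_rot: [-3.14, -0.005, -0.135]
contact_force: [4.8, 9.7, -0.8]
opening: 0.233
grasp_force: 60.4
```

Call:
{"api": "play_rows", "payload": {"rows": [{"dp": [-0.05,0,0],"turn": [0,0,0],"fingers": 1},{"dp": [-0.03,0,0],"turn": [0,0,0],"fingers": 1},{"dp": [0,0,0],"turn": [0,0,0],"fingers": 1}]}}

```text
clock: 3.67
eef_pos: [530.9, -81.9, 17.4]
tcp_rot: [-3.14, -0.011, -0.135]
contact_force: [14.0, 9.1, -11.0]
opening: 0.231
grasp_force: 59.6
```

Call:
{"api": "play_rows", "payload": {"rows": [{"dp": [0.03,0,0],"turn": [0,0,0],"fingers": 0.8},{"dp": [0,0,0],"turn": [0,0,0],"fingers": 0.4},{"dp": [0,0,0],"turn": [0,0,0],"fingers": 0.3},{"dp": [0,0,0],"turn": [0,0,0],"fingers": 0.3},{"dp": [0,0,-0.5],"turn": [0,0,0],"fingers": 0.3}]}}

```text
clock: 4.08
eef_pos: [524.5, -82.4, 33.6]
tcp_rot: [3.142, 0.004, -0.134]
contact_force: [-0.4, -0.4, -0.5]
opening: 0.7
grasp_force: 0.0
```

Call:
{"api": "play_rows", "payload": {"rows": [{"dp": [0,0,-0.9],"turn": [0,0,0],"fingers": 0.3},{"dp": [0,0,-0.9],"turn": [0,0,0],"fingers": 0.3},{"dp": [0,1,0],"turn": [0,0,0],"fingers": 0.3},{"dp": [0,1,0],"turn": [0,0,0],"fingers": 0.3},{"dp": [0,1,0],"turn": [0,0,0],"fingers": 0.3}]}}

```text
clock: 4.5
eef_pos: [510.8, -202.7, 108.9]
tcp_rot: [3.141, -0.002, -0.132]
contact_force: [0.9, -0.1, 0.7]
opening: 0.699
grasp_force: 0.0
```

Call:
{"api": "play_rows", "payload": {"rows": [{"dp": [0,1,0],"turn": [0,0,0],"fingers": 0.3},{"dp": [0,1,0],"turn": [0,0,0],"fingers": 0.3},{"dp": [0,1,0],"turn": [0,0,0],"fingers": 0.3},{"dp": [0,0,0],"turn": [0,0,1],"fingers": 0.3},{"dp": [0,0,0],"turn": [0,0,0.8],"fingers": 0.3}]}}

```text
clock: 4.92
eef_pos: [493.8, -323.1, 107.7]
tcp_rot: [3.141, -0.001, -0.33]
contact_force: [-0.3, -0.0, -0.4]
opening: 0.7
grasp_force: 0.0
```

Run:
```python
from m import *
dark=im.max(2)<60
c,s,_=blob(dark,298,212,322,240); print('knob px',c,s,onz(f,[c],31).round(1))
print(r.sense()['eef_pos'],r.sense()['tcp_rot'])
A=cv2.resize(im.astype(np.uint8)[150:300,260:460],(800,600),interpolation=3)
cv2.imwrite('pics/k2.png',A[:,:,::-1])
```

```text
knob px [309.30769231 227.67692308] [306 223   8  10  65] [[532.1 -81.6  31. ]]
[ 493.83246916 -321.99958212  107.62720307] [ 3.14142986e+00 -7.27943204e-05 -3.34899695e-01]
```

View pics/k2.png

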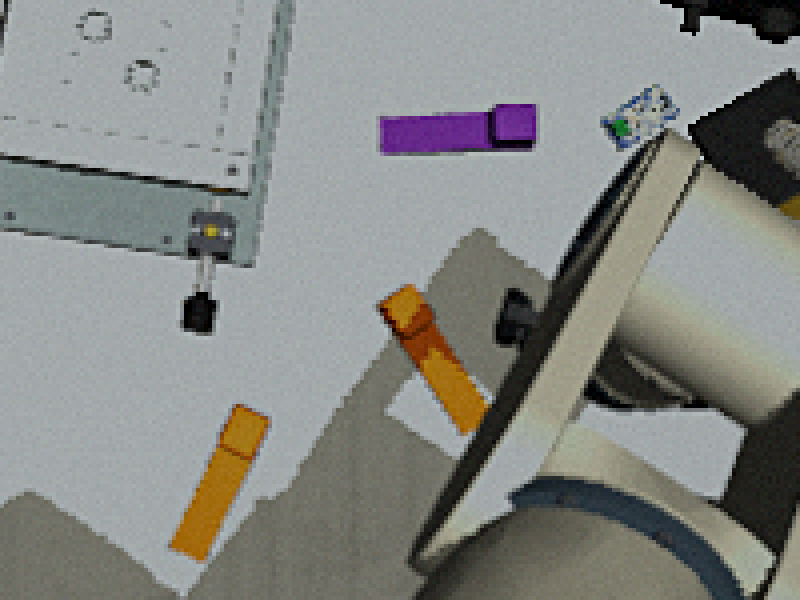

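The knob has moved out about 14 mm, to pixel (309,228), and stays out. The crop also shows the orange and purple look-alikes, which I leave alone. Next, the wedge.

Call:
{"api": "play_rows", "payload": {"rows": [{"dp": [0.56,0.16,0],"turn": [0,0,0],"fingers": 0.3},{"dp": [0.56,0.16,0],"turn": [0,0,0],"fingers": 0.3},{"dp": [0.56,0.16,0],"turn": [0,0,0],"fingers": 0.3},{"dp": [0,0,0.8],"turn": [0,0,0],"fingers": 0.3},{"dp": [0,0,0],"turn": [0,0,0],"fingers": 0.3}]}}

```text
clock: 5.38
eef_pos: [551.0, -358.9, 71.7]
tcp_rot: [-3.141, 0.004, -0.32]
contact_force: [-1.2, 1.8, -1.9]
opening: 0.699
grasp_force: 0.0
```

Run:
```python
from h import *
a=grab('scene'); s=r.sense(); print(s['eef_pos'],s['tcp_rot'])
p=proj(a,[[551,-362.5,36],[551+85,-362.5-29,2]]); print(p)
x,y=p[0].astype(int)
A=cv2.resize(a['pixels'][y-50:y+50,x-60:x+60],(720,600),interpolation=3)
cv2.imwrite('pics/w1.png',A[:,:,::-1])
```

```text
[ 550.45044266 -358.51717581   72.97287987] [-3.14024774  0.00531881 -0.32010338]
[[360.40393887 155.2645972 ]
 [339.92793755 148.27533739]]
```

View pics/w1.png

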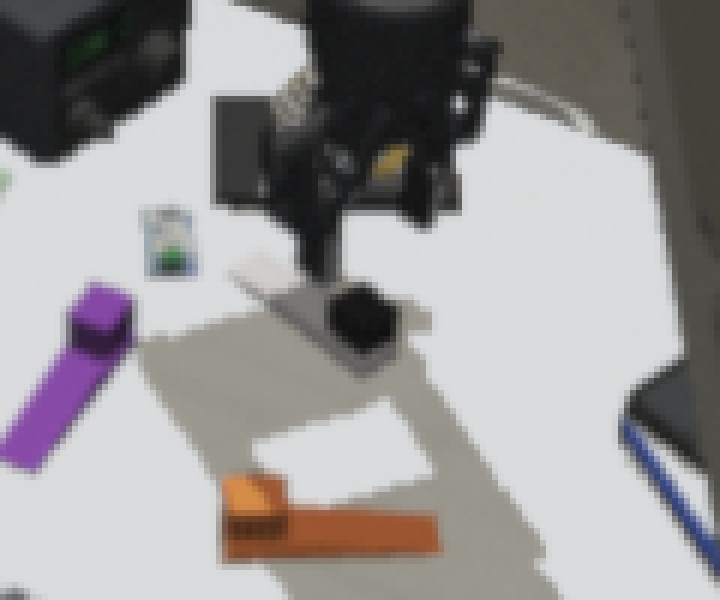

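The crop shows the steel wedge with its black heel top at about (362,303) in the crop, on the projection; the fingers are above it. I descend and grip.

Call:
{"api": "play_rows", "payload": {"rows": [{"dp": [0.03,0.08,0.4],"turn": [0,0,0.05],"fingers": 0.3},{"dp": [0,0,0.5],"turn": [0,0,0],"fingers": 0.3},{"dp": [0,0,0.5],"turn": [0,0,0],"fingers": 0.3},{"dp": [0,0,0.25],"turn": [0,0,0],"fingers": 0.3},{"dp": [0,0,0],"turn": [0,0,0],"fingers": 0.3}]}}

```text
clock: 5.85
eef_pos: [550.9, -362.1, 8.0]
tcp_rot: [-3.141, 0.004, -0.326]
contact_force: [-0.6, 0.5, -0.5]
opening: 0.702
grasp_force: 0.0
```

Call:
{"api": "play_rows", "payload": {"rows": [{"dp": [0,0,0],"turn": [0,0,0],"fingers": 0.5},{"dp": [0,0,0],"turn": [0,0,0],"fingers": 0.7},{"dp": [0,0,0],"turn": [0,0,0],"fingers": 0.9},{"dp": [0,0,0],"turn": [0,0,0],"fingers": 1},{"dp": [0,0,0],"turn": [0,0,0],"fingers": 1}], "force": 70}}

```text
clock: 6.27
eef_pos: [553.5, -364.0, 11.2]
tcp_rot: [3.141, -0.003, -0.327]
contact_force: [-1.3, 1.4, 7.0]
opening: 0.29
grasp_force: 69.6
```

Call:
{"api": "play_rows", "payload": {"rows": [{"dp": [0,0,-0.4],"turn": [0,0,0],"fingers": 1},{"dp": [0,0,-0.5],"turn": [0,0,0],"fingers": 1},{"dp": [0,0,-0.5],"turn": [0,0,0],"fingers": 1},{"dp": [0,0,-0.3],"turn": [0,0,0],"fingers": 1},{"dp": [0,0,0],"turn": [0,0,0],"fingers": 1}]}}

```text
clock: 6.68
eef_pos: [554.2, -364.5, 80.7]
tcp_rot: [3.14, -0.005, -0.327]
contact_force: [0.6, -0.7, -0.7]
opening: 0.289
grasp_force: 68.6
```

Run:
```python
from h import *
for n in('scene','top'):
    F=[grab(n) for _ in range(10)]; f=F[0]; av=np.mean([x['pixels'].astype(float) for x in F],0); np.save(n+'_ref.npy',av)
np_=av.mean(2).astype(np.float32)
# rail front edge: white top -> dark gap, sample columns
a=np.array([245,186.5]);b=np.array([322,197.8]); d=(b-a)/np.linalg.norm(b-a); nrm=np.array([-d[1],d[0]])
pts=[]
for t in np.linspace(.08,.85,60):
    s=np.arange(-5,5,.1); q=(a+t*(b-a)+np.outer(s,nrm)).astype(np.float32)
    v=cv2.remap(np_,q[:,0][None],q[:,1][None],cv2.INTER_LINEAR)[0]
    pts.append(q[np.argmin(np.gradient(np.convolve(v,np.ones(7)/7,'same'))[6:-6])+6])
P=onz(f,pts,42)[:,:2]; vx,vy,x0,y0=cv2.fitLine(P.astype(np.float32),cv2.DIST_HUBER,0,.01,.01).ravel()
print('rail yaw',np.arctan2(-vx*np.sign(vy),abs(vy)), 'pt',x0,y0)
# rail ends
E=onz(f,[a,b],42)[:,:2]; print('ends',E,np.linalg.norm(E[0]-E[1]),E.mean(0))
res=(P-[x0,y0])@[vy,-vx]; print('res std',res.std())
print('x on line at y=-10:',x0+vx/vy*(-10-y0), 'plate-based lip (626,-10)')
print(r.sense()['eef_pos'],r.sense()['tcp_rot'],r.sense()['contact_force'])
```

```text
rail yaw -0.14178188 pt 628.52826 -4.0631976
ends [[ 640.31440777   93.00665927]
 [ 611.59800781 -114.68999036]] 209.6724347501124 [625.95620779 -10.84166554]
res std 0.6160113571885321
x on line at y=-10: 627.68085 plate-based lip (626,-10)
[ 552.44592253 -363.29573976   77.31160046] [-3.14156531e+00 -3.03989860e-06 -3.27303448e-01] [ 0.91166618 -0.14387833 -0.54376222]
```

Call:
{"api": "play_rows", "payload": {"rows": [{"dp": [0,0,-0.3],"turn": [0,0,-0.9],"fingers": 1},{"dp": [0,0,-0.3],"turn": [0,0,-0.9],"fingers": 1},{"dp": [-0.2,-0.9,0],"turn": [0,0,0],"fingers": 1},{"dp": [-0.2,-0.9,0],"turn": [0,0,0],"fingers": 1},{"dp": [-0.2,-0.9,0],"turn": [0,0,0],"fingers": 1}]}}

```text
clock: 8.1
eef_pos: [543.4, -252.3, 101.5]
tcp_rot: [3.141, -0.001, -0.14]
contact_force: [0.9, 0.9, -0.8]
opening: 0.288
grasp_force: 68.7
```

Call:
{"api": "play_rows", "payload": {"rows": [{"dp": [-0.2,-0.9,0],"turn": [0,0,0],"fingers": 1},{"dp": [-0.2,-0.9,0],"turn": [0,0,0],"fingers": 1},{"dp": [-0.2,-0.9,0],"turn": [0,0,0],"fingers": 1},{"dp": [-0.2,-0.9,0],"turn": [0,0,0],"fingers": 1},{"dp": [-0.2,-0.9,0],"turn": [0,0,0],"fingers": 1}]}}

```text
clock: 8.52
eef_pos: [528.6, -67.6, 101.5]
tcp_rot: [-3.142, -0.001, -0.139]
contact_force: [1.2, 0.6, -0.9]
opening: 0.29
grasp_force: 68.7
```

Call:
{"api": "play_rows", "payload": {"rows": [{"dp": [-0.2,-0.9,0],"turn": [0,0,0],"fingers": 1},{"dp": [-0.1,-0.7,0],"turn": [0,0,0],"fingers": 1},{"dp": [0,0,0.3],"turn": [0,0,0],"fingers": 1},{"dp": [0,0,0.3],"turn": [0,0,0],"fingers": 1},{"dp": [0,0,0],"turn": [0,0,0],"fingers": 1}]}}

```text
clock: 8.93
eef_pos: [524.7, -3.4, 75.9]
tcp_rot: [3.141, 0.002, -0.137]
contact_force: [-0.4, -0.4, -1.0]
opening: 0.292
grasp_force: 68.9
```

```bash
cat > st.py <<'E'
from h import *
S=[]
for _ in range(6):
    grab('scene'); s=r.sense(); S.append(np.r_[s['eef_pos'],s['tcp_rot'],s['contact_force']])
S=np.array(S); S[:,3]%=2*np.pi; m=S.mean(0); print('t',s['clock'],'pose',m[:6].round(3),'F',m[6:].round(2),'std',S[:,:3].std(0).round(2))
u=np.array([.9905,-.1376]); v=np.array([.1376,.9905]); e=m[:2]-[627,-10.5]
print('in front of rail edge',-(e@u).round(2),'left of middle',(e@v).round(2),'F along/down',(m[6:8]@u).round(2),m[8].round(2),'yaw err',m[5]+.138)
E
python3 st.py
```

```text
t 9.2333 pose [ 5.25985e+02 -4.35900e+00  7.75470e+01  3.14200e+00 -0.00000e+00
 -1.39000e-01] F [ 0.1  -0.23 -1.23] std [0.47 0.25 0.46]
in front of rail edge 100.9 left of middle -7.82 F along/down 0.13 -1.23 yaw err -0.0010726379798297048
```

Call:
{"api": "play_rows", "payload": {"rows": [{"dp": [0,-0.1,0.4],"turn": [0,0,0],"fingers": 1},{"dp": [0,-0.1,0.4],"turn": [0,0,0],"fingers": 1},{"dp": [0,0,0.3],"turn": [0,0,0],"fingers": 1},{"dp": [0,0,0],"turn": [0,0,0],"fingers": 1},{"dp": [0,0,0],"turn": [0,0,0],"fingers": 1}]}}

```text
clock: 9.65
eef_pos: [526.5, 3.5, 33.0]
tcp_rot: [3.141, 0.001, -0.139]
contact_force: [0.4, 0.1, -0.9]
opening: 0.291
grasp_force: 68.9
```

```bash
python3 st.py
python3 - <<'E'
from h import *
a=grab('scene'); b=grab('top')
A=cv2.resize(a['pixels'][160:270,185:335],(800,586),interpolation=3)
cv2.imwrite('pics/p1.png',A[:,:,::-1])
u=np.array([.9905,-.1376,0]);L=np.array([627,-10.5,20.])
print(proj(a,[L,L-[0,0,6]-12*u, L-[0,0,-22]]))
E
```

```text
t 9.95 pose [ 5.27458e+02  3.55400e+00  3.39200e+01  3.14200e+00 -1.00000e-03
 -1.39000e-01] F [-0.35  0.   -0.95] std [0.15 0.05 0.17]
in front of rail edge 100.53 left of middle 0.22 F along/down -0.35 -0.95 yaw err -0.0009850031208634424
[[273.96663775 225.95321215]
 [277.4207173  229.56860303]
 [273.51495657 220.6834119 ]]
```

View pics/p1.png

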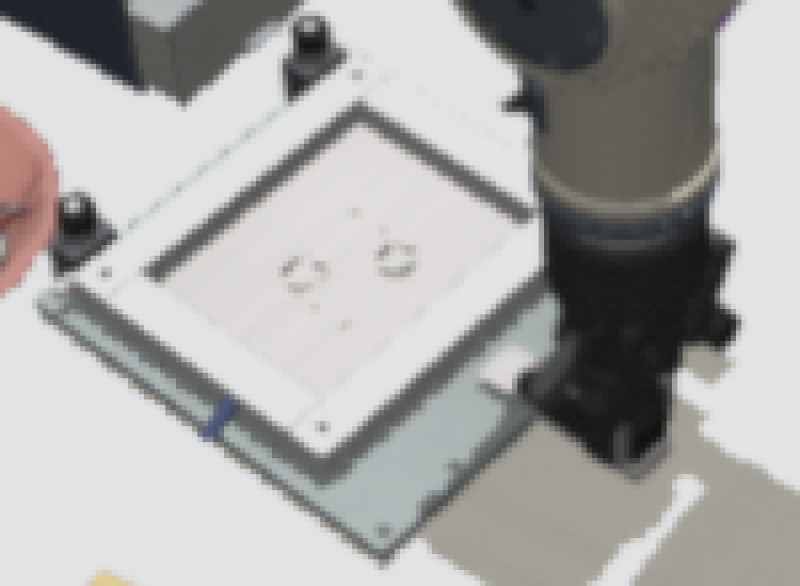

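The crop shows the wedge's tip at scene pixel (278,229), just in front of the rail's middle, where it was predicted. I lower until it touches.

Call:
{"api": "play_rows", "payload": {"rows": [{"dp": [0,0,0.1],"turn": [0,0,0],"fingers": 1},{"dp": [0,0,0.1],"turn": [0,0,0],"fingers": 1},{"dp": [0,0,0],"turn": [0,0,0],"fingers": 1},{"dp": [0,0,0],"turn": [0,0,0],"fingers": 1}]}}

```text
clock: 10.38
eef_pos: [527.2, 3.8, 25.2]
tcp_rot: [-3.142, -0.0, -0.139]
contact_force: [0.5, -0.3, -0.3]
opening: 0.29
grasp_force: 69.1
```

Call:
{"api": "play_rows", "payload": {"rows": [{"dp": [0,0,0.04],"turn": [0,0,0],"fingers": 1},{"dp": [0,0,0],"turn": [0,0,0],"fingers": 1},{"dp": [0,0,0],"turn": [0,0,0],"fingers": 1}]}}

```text
clock: 10.63
eef_pos: [526.9, 3.7, 24.1]
tcp_rot: [3.141, -0.0, -0.139]
contact_force: [-3.7, -1.7, 7.8]
opening: 0.294
grasp_force: 70.1
```

Call:
{"api": "play_rows", "payload": {"rows": [{"dp": [0,0,0.04],"turn": [0,0,0],"fingers": 1},{"dp": [0,0,0],"turn": [0,0,0],"fingers": 1},{"dp": [0,0,0],"turn": [0,0,0],"fingers": 1}]}}

```text
clock: 10.88
eef_pos: [526.6, 3.6, 22.6]
tcp_rot: [3.141, 0.001, -0.139]
contact_force: [-5.6, -1.4, 11.9]
opening: 0.289
grasp_force: 70.7
```

Call:
{"api": "play_rows", "payload": {"rows": [{"dp": [0,0,-0.05],"turn": [0,0,0],"fingers": 1},{"dp": [0.25,0,0],"turn": [0,0,0],"fingers": 1},{"dp": [0.25,0,0],"turn": [0,0,0],"fingers": 1},{"dp": [0.25,0,0],"turn": [0,0,0],"fingers": 1},{"dp": [0,0,0],"turn": [0,0,0],"fingers": 1}]}}

```text
clock: 11.3
eef_pos: [558.9, -0.7, 24.2]
tcp_rot: [-3.142, -0.001, -0.139]
contact_force: [1.5, -0.4, 2.5]
opening: 0.29
grasp_force: 69.3
```

```bash
python3 st.py
```

```text
t 11.6 pose [ 5.58337e+02 -5.59000e-01  2.41860e+01  3.14200e+00 -2.00000e-03
 -1.39000e-01] F [ 3.29 -0.61 -0.  ] std [0.46 0.08 0.01]
in front of rail edge 69.38 left of middle 0.4 F along/down 3.34 -0.0 yaw err -0.0008621390160760134
```

Call:
{"api": "play_rows", "payload": {"rows": [{"dp": [0.05,0,0.02],"turn": [0,0,0],"fingers": 1},{"dp": [0,0,0],"turn": [0,0,0],"fingers": 1},{"dp": [0,0,0],"turn": [0,0,0],"fingers": 1}]}}

```text
clock: 11.85
eef_pos: [557.5, -0.4, 24.0]
tcp_rot: [3.142, 0.002, -0.139]
contact_force: [-5.5, -0.4, 15.6]
opening: 0.295
grasp_force: 71.3
```

Call:
{"api": "play_rows", "payload": {"rows": [{"dp": [0.05,0,0],"turn": [0,0,0],"fingers": 1},{"dp": [0,0,0],"turn": [0,0,0],"fingers": 1},{"dp": [0,0,0],"turn": [0,0,0],"fingers": 1}]}}

```text
clock: 12.1
eef_pos: [557.6, -0.5, 24.1]
tcp_rot: [3.141, 0.006, -0.139]
contact_force: [-11.9, 3.1, 22.9]
opening: 0.289
grasp_force: 72.3
```

Call:
{"api": "play_rows", "payload": {"rows": [{"dp": [0.05,0,0],"turn": [0,0,0],"fingers": 1},{"dp": [0,0,0],"turn": [0,0,0],"fingers": 1},{"dp": [0,0,0],"turn": [0,0,0],"fingers": 1}]}}

```text
clock: 12.35
eef_pos: [557.7, -0.5, 24.1]
tcp_rot: [3.141, 0.009, -0.139]
contact_force: [-19.2, 4.9, 31.3]
opening: 0.294
grasp_force: 73.4
```

Call:
{"api": "play_rows", "payload": {"rows": [{"dp": [0.05,0,0],"turn": [0,0,0],"fingers": 1},{"dp": [0,0,0],"turn": [0,0,0],"fingers": 1},{"dp": [0,0,0],"turn": [0,0,0],"fingers": 1}]}}

```text
clock: 12.6
eef_pos: [558.3, -0.7, 24.1]
tcp_rot: [3.141, 0.012, -0.139]
contact_force: [-23.3, 4.4, 38.8]
opening: 0.292
grasp_force: 74.0
```

```bash
python3 st.py
```

```text
t 12.9 pose [ 5.58267e+02 -6.61000e-01  2.41200e+01  3.14100e+00  1.20000e-02
 -1.39000e-01] F [-23.89   4.82  37.32] std [0.02 0.01 0.01]
in front of rail edge 69.43 left of middle 0.29 F along/down -24.33 37.32 yaw err -0.0009773844477773963
```

Stuck: the push forward also presses down (37 N), so friction jams the wedge. I unload it vertically a little.

Call:
{"api": "play_rows", "payload": {"rows": [{"dp": [0,0,-0.03],"turn": [0,0,0],"fingers": 1},{"dp": [0,0,0],"turn": [0,0,0],"fingers": 1},{"dp": [0,0,0],"turn": [0,0,0],"fingers": 1}]}}

```text
clock: 13.15
eef_pos: [561.1, -1.1, 24.4]
tcp_rot: [3.141, 0.007, -0.139]
contact_force: [-9.2, 2.7, 12.8]
opening: 0.293
grasp_force: 70.8
```

Call:
{"api": "play_rows", "payload": {"rows": [{"dp": [0,0,-0.03],"turn": [0,0,0],"fingers": 1},{"dp": [0,0,0],"turn": [0,0,0],"fingers": 1},{"dp": [0,0,0],"turn": [0,0,0],"fingers": 1}]}}

```text
clock: 13.4
eef_pos: [562.8, -1.4, 24.8]
tcp_rot: [3.141, 0.003, -0.139]
contact_force: [-3.3, 0.6, -4.3]
opening: 0.293
grasp_force: 68.8
```

```bash
python3 st.py
```

```text
t 13.7 pose [ 5.63788e+02 -1.50400e+00  2.51450e+01  3.14100e+00  2.00000e-03
 -1.39000e-01] F [-2.58  0.47 -5.36] std [0.42 0.03 0.18]
in front of rail edge 63.85 left of middle 0.21 F along/down -2.62 -5.36 yaw err -0.000818374351245682
```

Call:
{"api": "play_rows", "payload": {"rows": [{"dp": [0.05,0,0.01],"turn": [0,0,0],"fingers": 1},{"dp": [0.05,0,0],"turn": [0,0,0],"fingers": 1},{"dp": [0.05,0,0],"turn": [0,0,0],"fingers": 1},{"dp": [0,0,0],"turn": [0,0,0],"fingers": 1}]}}

```text
clock: 14.03
eef_pos: [571.4, -2.4, 25.4]
tcp_rot: [-3.141, -0.001, -0.139]
contact_force: [-0.8, -0.3, -5.0]
opening: 0.294
grasp_force: 68.9
```

```bash
cat st.py > st2.py
cat >> st2.py <<'E'
# lift of frame: shift of left front corner & right part of rail vs reference in scene view
ref=np.load('scene_ref.npy').mean(2); F=[grab('scene') for _ in range(8)]; f=F[0]; cur=np.mean([x['pixels'].mean(2) for x in F],0)
def shift(c,h=9):
    x,y=np.round(c).astype(int); A=ref[y-h:y+h+1,x-h:x+h+1].astype(np.float32);B=cur[y-h:y+h+1,x-h:x+h+1].astype(np.float32)
    w=cv2.createHanningWindow(A.shape[::-1],cv2.CV_32F); (dx,dy),q=cv2.phaseCorrelate(A,B,w); 
    W,_=cv2.findTransformECC(A/255,B/255,np.eye(2,3,dtype=np.float32),cv2.MOTION_TRANSLATION,(3,100,1e-6),None,5); return W[:,2]
U=np.array([.9905,-.1376,0]);V=np.array([.1376,.9905,0]);L=np.array([627,-10.5,42.])
for nm,p,g in (('front-left corner',L+102*V+3*U,1),('left mid',L+98*V+95*U,.49),('inner front-left',L+80*V+25*U,.87),('plate FL',L-28*np.array([0,0,1])-40*U+110*V,0)):
    a,b=proj(f,[p,p+[0,0,1]]); s=shift(a); k=b-a; print(nm,a.round(0),'shift',s.round(2),'lift mm',(s@k/(k@k)).round(2),'expected share',g)
E
python3 st2.py
```

```text
t 14.3333 pose [ 5.71323e+02 -2.41800e+00  2.55040e+01  3.14200e+00 -1.00000e-03
 -1.39000e-01] F [-0.44 -0.6  -4.34] std [0.03 0.02 0.05]
in front of rail edge 56.26 left of middle 0.34 F along/down -0.36 -4.34 yaw err -0.0008211734122731684Traceback (most recent call last):
  File "st2.py", line 16, in <module>
    a,b=proj(f,[p,p+[0,0,1]]); s=shift(a); k=b-a; print(nm,a.round(0),'shift',s.round(2),'lift mm',(s@k/(k@k)).round(2),'expected share',g)
                                 ~~~~~^^^
  File "st2.py", line 13, in shift
    W,_=cv2.findTransformECC(A/255,B/255,np.eye(2,3,dtype=np.float32),cv2.MOTION_TRANSLATION,(3,100,1e-6),None,5); return W[:,2]
                                                                                                                          ~^^^^^
TypeError: 'float' object is not subscriptable
```

Call:
{"api": "play_rows", "payload": {"rows": [{"dp": [0,0,0.02],"turn": [0,0,0],"fingers": 1},{"dp": [0,0,0],"turn": [0,0,0],"fingers": 1},{"dp": [0,0,0],"turn": [0,0,0],"fingers": 1}]}}

```text
clock: 14.98
eef_pos: [570.8, -2.3, 24.7]
tcp_rot: [-3.142, -0.0, -0.139]
contact_force: [0.9, 0.3, -2.8]
opening: 0.289
grasp_force: 69.3
```

```bash
sed -i 's/W,_=cv2/_,W=cv2/' st2.py; python3 st2.py
```

```text
t 15.2833 pose [ 5.70805e+02 -2.31700e+00  2.46390e+01  3.14200e+00 -0.00000e+00
 -1.39000e-01] F [ 1.04 -0.04 -0.9 ] std [0.02 0.01 0.01]
in front of rail edge 56.79 left of middle 0.37 F along/down 1.04 -0.9 yaw err -0.0007772860919295355
front-left corner [246. 244.] shift [-0.37 -0.27] lift mm 1.33 expected share 1
left mid [222. 225.] shift [ 0.17 -0.04] lift mm 0.04 expected share 0.49
inner front-left [246. 234.] shift [-0.19  0.2 ] lift mm -0.68 expected share 0.87
plate FL [257. 261.] shift [-0.23  0.19] lift mm -0.68 expected share 0
```

The image lift reading (1.3 mm) agrees with geometry (1.5 mm) but is coarse. To find the contact point by force, I raise the wedge slightly and draw back until the frame's load drops off.

Call:
{"api": "play_rows", "payload": {"rows": [{"dp": [0,0,-0.02],"turn": [0,0,0],"fingers": 1},{"dp": [-0.1,0,0],"turn": [0,0,0],"fingers": 1},{"dp": [-0.1,0,0],"turn": [0,0,0],"fingers": 1},{"dp": [0,0,0],"turn": [0,0,0],"fingers": 1},{"dp": [0,0,0],"turn": [0,0,0],"fingers": 1}]}}

```text
clock: 16.1
eef_pos: [560.8, -1.2, 24.7]
tcp_rot: [3.141, 0.003, -0.139]
contact_force: [-0.9, -0.3, -3.6]
opening: 0.29
grasp_force: 69.0
```

Call:
{"api": "play_rows", "payload": {"rows": [{"dp": [-0.06,0,0],"turn": [0,0,0],"fingers": 1},{"dp": [0,0,0],"turn": [0,0,0],"fingers": 1},{"dp": [0,0,0],"turn": [0,0,0],"fingers": 1},{"dp": [0,0,0],"turn": [0,0,0],"fingers": 1}]}}

```text
clock: 16.43
eef_pos: [559.8, -0.9, 25.1]
tcp_rot: [3.142, 0.001, -0.139]
contact_force: [-1.0, 0.8, -3.9]
opening: 0.29
grasp_force: 68.9
```

Call:
{"api": "play_rows", "payload": {"rows": [{"dp": [-0.06,0,0],"turn": [0,0,0],"fingers": 1},{"dp": [0,0,0],"turn": [0,0,0],"fingers": 1},{"dp": [0,0,0],"turn": [0,0,0],"fingers": 1},{"dp": [0,0,0],"turn": [0,0,0],"fingers": 1}]}}

```text
clock: 16.77
eef_pos: [558.0, -0.6, 25.4]
tcp_rot: [-3.142, -0.0, -0.139]
contact_force: [-0.1, -0.7, -5.1]
opening: 0.286
grasp_force: 68.9
```

Call:
{"api": "play_rows", "payload": {"rows": [{"dp": [-0.06,0,0],"turn": [0,0,0],"fingers": 1},{"dp": [0,0,0],"turn": [0,0,0],"fingers": 1},{"dp": [0,0,0],"turn": [0,0,0],"fingers": 1},{"dp": [0,0,0],"turn": [0,0,0],"fingers": 1}]}}

```text
clock: 17.1
eef_pos: [555.4, -0.2, 25.3]
tcp_rot: [-3.142, 0.0, -0.139]
contact_force: [0.4, 0.3, -4.3]
opening: 0.293
grasp_force: 68.9
```

Call:
{"api": "play_rows", "payload": {"rows": [{"dp": [-0.06,0,0],"turn": [0,0,0],"fingers": 1},{"dp": [0,0,0],"turn": [0,0,0],"fingers": 1},{"dp": [0,0,0],"turn": [0,0,0],"fingers": 1},{"dp": [0,0,0],"turn": [0,0,0],"fingers": 1}]}}

```text
clock: 17.43
eef_pos: [552.9, 0.1, 25.2]
tcp_rot: [3.142, 0.001, -0.139]
contact_force: [-0.7, -0.0, -3.5]
opening: 0.289
grasp_force: 68.9
```

```bash
python3 st.py
```

```text
t 17.7333 pose [ 5.52869e+02  1.05000e-01  2.51930e+01  3.14200e+00  1.00000e-03
 -1.39000e-01] F [-0.29  0.11 -4.35] std [0.02 0.01 0.01]
in front of rail edge 74.89 left of middle 0.3 F along/down -0.31 -4.35 yaw err -0.0008132200059973449
```

Still loaded at 75 mm, so the wedge is tipped tip-up in the grip from the earlier press with only its tip on the ledge. I draw it out, set it flat on the bare bench in front and regrip it level.

Call:
{"api": "play_rows", "payload": {"rows": [{"dp": [-0.4,0,0],"turn": [0,0,0],"fingers": 1},{"dp": [-0.5,0,0],"turn": [0,0,0],"fingers": 1},{"dp": [-0.6,0,-0.1],"turn": [0,0,0],"fingers": 1},{"dp": [-0.7,0,0],"turn": [0,0,0],"fingers": 1},{"dp": [0,0,0],"turn": [0,0,0],"fingers": 1}]}}

```text
clock: 18.15
eef_pos: [460.2, 12.5, 28.9]
tcp_rot: [3.141, 0.005, -0.139]
contact_force: [-0.6, -0.0, -1.7]
opening: 0.288
grasp_force: 69.5
```

```bash
python3 st.py
python3 - <<'E'
from h import *
a=grab('scene')
A=cv2.resize(a['pixels'][195:285,240:360],(800,600),interpolation=3)
cv2.imwrite('pics/p2.png',A[:,:,::-1])
E
```

```text
t 18.45 pose [ 4.66552e+02  1.22910e+01  2.96910e+01  3.14200e+00 -1.00000e-03
 -1.39000e-01] F [ 0.25 -0.2  -0.94] std [1.54 0.08 0.16]
in front of rail edge 162.06 left of middle 0.5 F along/down 0.27 -0.94 yaw err -0.0006749130727671249
```

View pics/p2.png

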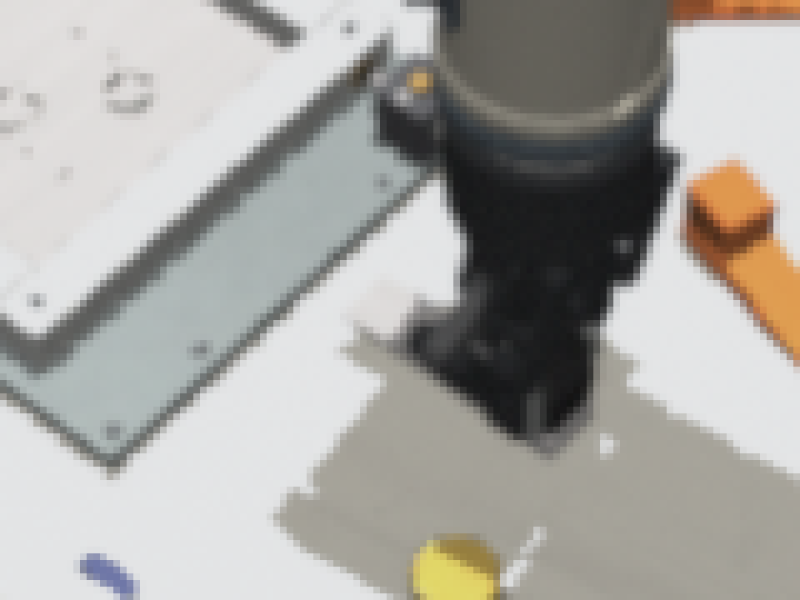

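The picture shows the wedge clear of the printer, over bare bench, with the tip near crop (375,310); the yellow jar is well to the left. I lower it onto the bench.

Call:
{"api": "play_rows", "payload": {"rows": [{"dp": [0,0,0.2],"turn": [0,0,0],"fingers": 1},{"dp": [0,0,0.2],"turn": [0,0,0],"fingers": 1},{"dp": [0,0,0.06],"turn": [0,0,0],"fingers": 1},{"dp": [0,0,0],"turn": [0,0,0],"fingers": 1},{"dp": [0,0,0],"turn": [0,0,0],"fingers": 1}]}}

```text
clock: 18.92
eef_pos: [466.8, 12.2, 11.0]
tcp_rot: [-3.141, -0.001, -0.139]
contact_force: [-0.5, -0.6, 14.2]
opening: 0.291
grasp_force: 72.0
```

Call:
{"api": "play_rows", "payload": {"rows": [{"dp": [0,0,0],"turn": [0,0,0],"fingers": 0.6},{"dp": [0,0,0],"turn": [0,0,0],"fingers": 0.5},{"dp": [0,0,0],"turn": [0,0,0],"fingers": 0.5},{"dp": [0,0,0],"turn": [0,0,0],"fingers": 0.5}]}}

```text
clock: 19.25
eef_pos: [465.7, 12.3, 10.4]
tcp_rot: [3.142, 0.001, -0.139]
contact_force: [-0.3, 0.2, 0.0]
opening: 0.501
grasp_force: 0.0
```

```bash
python3 st.py
```

```text
t 19.55 pose [ 4.65849e+02  1.22660e+01  1.06880e+01  3.14200e+00  0.00000e+00
 -1.39000e-01] F [ 0.18 -0.19  0.09] std [0.08 0.01 0.11]
in front of rail edge 162.75 left of middle 0.38 F along/down 0.21 0.09 yaw err -0.0007975696188107506
```

Call:
{"api": "play_rows", "payload": {"rows": [{"dp": [0,0,0.07],"turn": [0,0,0],"fingers": 0.5},{"dp": [0,0,0],"turn": [0,0,0],"fingers": 0.6},{"dp": [0,0,0],"turn": [0,0,0],"fingers": 0.8},{"dp": [0,0,0],"turn": [0,0,0],"fingers": 1},{"dp": [0,0,0],"turn": [0,0,0],"fingers": 1}], "force": 100}}

```text
clock: 19.97
eef_pos: [465.9, 12.3, 8.2]
tcp_rot: [3.142, 0.0, -0.139]
contact_force: [-1.5, -0.3, 3.7]
opening: 0.29
grasp_force: 98.2
```

```bash
python3 st.py
```

```text
t 20.2667 pose [ 4.6589e+02  1.2267e+01  8.1850e+00  3.1420e+00  0.0000e+00 -1.3900e-01] F [-1.65 -0.05  5.3 ] std [0.01 0.01 0.01]
in front of rail edge 162.71 left of middle 0.38 F along/down -1.63 5.3 yaw err -0.0007829708056228124
```

Call:
{"api": "play_rows", "payload": {"rows": [{"dp": [0,0,-0.3],"turn": [0,0,0],"fingers": 1},{"dp": [0,0,-0.2],"turn": [0,0,0],"fingers": 1},{"dp": [0.5,0.01,0],"turn": [0,0,0],"fingers": 1},{"dp": [0.6,0,0],"turn": [0,0,0],"fingers": 1},{"dp": [0.4,0,0],"turn": [0,0,0],"fingers": 1}]}}

```text
clock: 20.68
eef_pos: [527.8, 3.4, 28.8]
tcp_rot: [-3.141, -0.003, -0.139]
contact_force: [1.0, 1.0, -1.8]
opening: 0.286
grasp_force: 98.2
```

```bash
python3 st.py
```

```text
t 20.9833 pose [ 5.26658e+02  3.43400e+00  2.82840e+01  3.14200e+00 -1.00000e-03
 -1.39000e-01] F [ 0.76  0.31 -1.08] std [2.57 0.17 0.5 ]
in front of rail edge 101.31 left of middle -0.01 F along/down 0.71 -1.08 yaw err -0.0009502835987686697
```

Call:
{"api": "play_rows", "payload": {"rows": [{"dp": [0,0,0.1],"turn": [0,0,0],"fingers": 1},{"dp": [0,0,0.03],"turn": [0,0,0],"fingers": 1},{"dp": [0,0,0],"turn": [0,0,0],"fingers": 1},{"dp": [0,0,0],"turn": [0,0,0],"fingers": 1}]}}

```text
clock: 21.32
eef_pos: [524.9, 3.6, 22.7]
tcp_rot: [3.142, 0.001, -0.139]
contact_force: [0.5, 0.6, -0.3]
opening: 0.287
grasp_force: 98.2
```

Call:
{"api": "play_rows", "payload": {"rows": [{"dp": [0,0,0.01],"turn": [0,0,0],"fingers": 1},{"dp": [0,0,0],"turn": [0,0,0],"fingers": 1},{"dp": [0,0,0],"turn": [0,0,0],"fingers": 1},{"dp": [0,0,0],"turn": [0,0,0],"fingers": 1}]}}

```text
clock: 21.65
eef_pos: [525.4, 3.6, 22.5]
tcp_rot: [-3.142, -0.0, -0.139]
contact_force: [-0.3, 0.3, -0.8]
opening: 0.288
grasp_force: 98.2
```

```bash
python3 st.py
```

```text
t 21.95 pose [ 5.25377e+02  3.56100e+00  2.25180e+01  3.14200e+00 -0.00000e+00
 -1.39000e-01] F [ 0.24  0.07 -0.9 ] std [0.   0.01 0.01]
in front of rail edge 102.59 left of middle -0.06 F along/down 0.23 -0.9 yaw err -0.0007800524999888869
```

Call:
{"api": "play_rows", "payload": {"rows": [{"dp": [0.3,0,0.01],"turn": [0,0,0],"fingers": 1},{"dp": [0.3,0,0],"turn": [0,0,0],"fingers": 1},{"dp": [0.1,0,0],"turn": [0,0,0],"fingers": 1},{"dp": [0,0,0],"turn": [0,0,0],"fingers": 1},{"dp": [0,0,0],"turn": [0,0,0],"fingers": 1}]}}

```text
clock: 22.37
eef_pos: [553.4, -0.3, 22.1]
tcp_rot: [-3.141, -0.001, -0.139]
contact_force: [1.3, -0.4, 1.2]
opening: 0.285
grasp_force: 98.2
```

```bash
python3 st.py
```

```text
t 22.6667 pose [ 5.52894e+02 -2.72000e-01  2.21540e+01  3.14200e+00 -0.00000e+00
 -1.39000e-01] F [ 0.87 -0.23  0.84] std [0.09 0.01 0.01]
in front of rail edge 74.81 left of middle -0.07 F along/down 0.89 0.84 yaw err -0.0007548401802709159
```

Call:
{"api": "play_rows", "payload": {"rows": [{"dp": [0.05,0,0],"turn": [0,0,0],"fingers": 1},{"dp": [0,0,0],"turn": [0,0,0],"fingers": 1},{"dp": [0,0,0],"turn": [0,0,0],"fingers": 1},{"dp": [0,0,0],"turn": [0,0,0],"fingers": 1}]}}

```text
clock: 23.0
eef_pos: [553.8, -0.5, 22.1]
tcp_rot: [3.141, 0.002, -0.139]
contact_force: [-4.0, -0.1, 7.0]
opening: 0.285
grasp_force: 99.3
```

```bash
python3 st.py
```

```text
t 23.3 pose [ 5.53807e+02 -4.81000e-01  2.21570e+01  3.14100e+00  2.00000e-03
 -1.39000e-01] F [-4.08  0.7   6.63] std [0.02 0.01 0.02]
in front of rail edge 73.88 left of middle -0.15 F along/down -4.13 6.63 yaw err -0.0008216383236799574
```

Call:
{"api": "play_rows", "payload": {"rows": [{"dp": [0.05,0,0],"turn": [0,0,0],"fingers": 1},{"dp": [0,0,0],"turn": [0,0,0],"fingers": 1},{"dp": [0,0,0],"turn": [0,0,0],"fingers": 1},{"dp": [0,0,0],"turn": [0,0,0],"fingers": 1}]}}

```text
clock: 23.63
eef_pos: [555.8, -0.8, 22.2]
tcp_rot: [3.141, 0.002, -0.139]
contact_force: [-3.9, 1.2, 7.3]
opening: 0.288
grasp_force: 99.1
```

```bash
python3 st.py
```

```text
t 23.9333 pose [ 5.55823e+02 -7.68000e-01  2.21740e+01  3.14100e+00  2.00000e-03
 -1.39000e-01] F [-3.38  0.42  6.6 ] std [0.01 0.01 0.01]
in front of rail edge 71.84 left of middle -0.15 F along/down -3.41 6.6 yaw err -0.0008206145993653324
```

Call:
{"api": "play_rows", "payload": {"rows": [{"dp": [0,0,-0.025],"turn": [0,0,0],"fingers": 1},{"dp": [0,0,0],"turn": [0,0,0],"fingers": 1},{"dp": [0,0,0],"turn": [0,0,0],"fingers": 1},{"dp": [0,0,0],"turn": [0,0,0],"fingers": 1}]}}

```text
clock: 24.27
eef_pos: [556.8, -0.8, 22.9]
tcp_rot: [3.142, 0.0, -0.139]
contact_force: [0.1, 0.7, -2.0]
opening: 0.288
grasp_force: 98.2
```

```bash
python3 st.py
```

```text
t 24.5667 pose [ 5.56936e+02 -8.62000e-01  2.29510e+01  3.14200e+00  0.00000e+00
 -1.39000e-01] F [-0.1  -0.42 -0.91] std [0.05 0.01 0.04]
in front of rail edge 70.72 left of middle -0.09 F along/down -0.04 -0.91 yaw err -0.0008005341757242601
```

Call:
{"api": "play_rows", "payload": {"rows": [{"dp": [0.05,0,0],"turn": [0,0,0],"fingers": 1},{"dp": [0,0,0],"turn": [0,0,0],"fingers": 1},{"dp": [0,0,0],"turn": [0,0,0],"fingers": 1},{"dp": [0,0,0],"turn": [0,0,0],"fingers": 1}]}}

```text
clock: 24.9
eef_pos: [559.1, -1.2, 23.0]
tcp_rot: [3.142, 0.0, -0.139]
contact_force: [0.7, 0.2, -2.7]
opening: 0.284
grasp_force: 98.2
```

```bash
python3 st.py
```

```text
t 25.2 pose [ 5.59032e+02 -1.16600e+00  2.30110e+01  3.14200e+00 -0.00000e+00
 -1.39000e-01] F [ 0.78 -0.38 -4.  ] std [0.01 0.01 0.02]
in front of rail edge 68.61 left of middle -0.11 F along/down 0.83 -4.0 yaw err -0.0008149179302990028
```

Contact is bracketed: TCP 63.5 to 66 mm in front of the rail edge with the wedge flat. Target is about 50 mm, for a 2.5 mm gap.

Call:
{"api": "play_rows", "payload": {"rows": [{"dp": [0.1,0,0.015],"turn": [0,0,0],"fingers": 1},{"dp": [0.1,0,0],"turn": [0,0,0],"fingers": 1},{"dp": [0.1,0,0],"turn": [0,0,0],"fingers": 1},{"dp": [0.1,0,0],"turn": [0,0,0],"fingers": 1},{"dp": [0.04,0,0],"turn": [0,0,0],"fingers": 1}]}}

```text
clock: 25.62
eef_pos: [575.7, -3.6, 22.3]
tcp_rot: [3.141, 0.002, -0.139]
contact_force: [-5.4, 0.8, 0.8]
opening: 0.284
grasp_force: 98.5
```

```bash
python3 st.py
```

```text
t 25.9167 pose [ 5.75996e+02 -3.58600e+00  2.22850e+01  3.14100e+00  1.00000e-03
 -1.39000e-01] F [-3.98 -0.03 -1.11] std [0.03 0.01 0.01]
in front of rail edge 51.47 left of middle -0.17 F along/down -3.94 -1.11 yaw err -0.0008191952309456463
```

Call:
{"api": "play_rows", "payload": {"rows": [{"dp": [0.05,0,0],"turn": [0,0,0],"fingers": 1},{"dp": [0,0,0],"turn": [0,0,0],"fingers": 1},{"dp": [0,0,0.01],"turn": [0,0,0],"fingers": 1},{"dp": [0,0,0],"turn": [0,0,0],"fingers": 1}]}}

```text
clock: 26.25
eef_pos: [577.9, -3.8, 22.2]
tcp_rot: [3.141, 0.001, -0.139]
contact_force: [-5.9, 0.9, 2.7]
opening: 0.283
grasp_force: 99.1
```

```bash
python3 st2.py
python3 - <<'E'
from h import *
a=grab('scene')
A=cv2.resize(a['pixels'][160:270,185:335],(800,586),interpolation=3)
cv2.imwrite('pics/p3.png',A[:,:,::-1])
E
```

```text
t 26.55 pose [ 5.77901e+02 -3.83000e+00  2.22260e+01  3.14100e+00  1.00000e-03
 -1.39000e-01] F [-5.76  0.67  2.85] std [0.01 0.01 0.01]
in front of rail edge 49.55 left of middle -0.15 F along/down -5.79 2.85 yaw err -0.0007987693511730398
front-left corner [246. 244.] shift [-0.83 -0.28] lift mm 1.69 expected share 1
left mid [222. 225.] shift [ 0.12 -0.08] lift mm 0.23 expected share 0.49
inner front-left [246. 234.] shift [-0.83 -1.12] lift mm 5.08 expected share 0.87
plate FL [257. 261.] shift [-0.08  0.15] lift mm -0.62 expected share 0
```

View pics/p3.png

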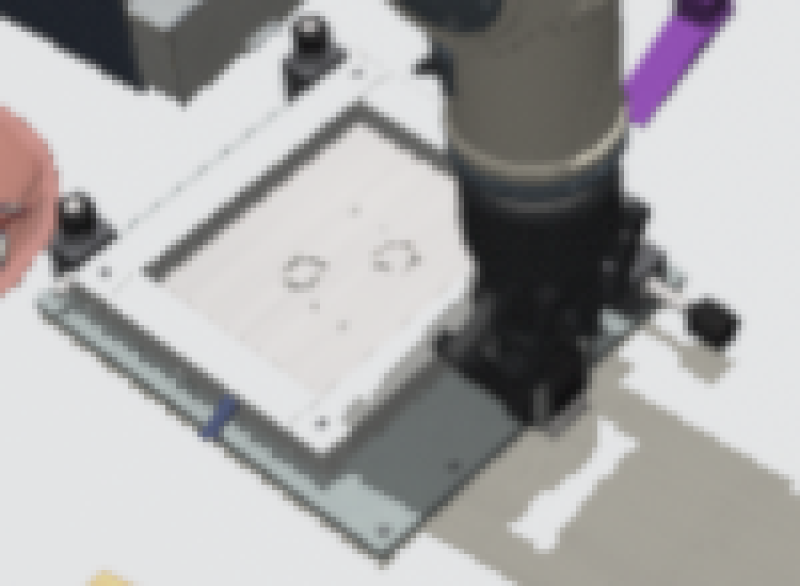

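The picture shows the knob still out (crop (712,322)), the hand clear of the frame, and the front-left screw about 4 crop pixels higher than before, roughly 3 mm of lift. Wedge position gives a gap of 2.3 to 2.7 mm, and the forces are steady. I hand in.

```bash
python3 -c "
from rig import r
print(r.sign_off())"
```

```text
the job is handed in; nothing more can be done
None
```

I handed the job in with the lock knob pulled out and staying out, and the wedge gripped flat on the ledge under the middle of the front rail; the gap is about 2.5 mm, worked out from the wedge's position and where it first met the rail because the camera was too coarse to confirm it, and I had to draw the wedge out once to regrip it level.

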